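# Block an uncut spectacle lens and hold the ram down

## Robot

A 7-joint arm with a two-finger parallel gripper is mounted at the origin on the work surface. World frame = base frame: x ahead of the robot, y to its left, z up, the work surface at z = 0. Lengths are in m, angles in rad, forces in N, time in s.
With the tool pointing down it reaches from about 0.425 to 0.975 m from the base axis. Payload 16.7 kg.
Tool frame: the origin (TCP) lies midway between the tips of the shut fingers; the grasp point (between the pads) lies 19 mm behind it (env.pinch_z is the z of the grasp point in the tool frame, in m); z points along the fingers, y is the line along which they close (so a half turn about z gives the same grasp; the last joint's range is limited). The gripper opens to 85 mm and grips with 20 to 120 N. Pads are 22 mm wide; open, the fingers measure 114 mm over their backs; the gripper's body (76 mm by 85 mm) begins 54 mm behind the grasp point. The pads swing forward as they close: fully open they stand 13 mm farther back than shut.
Start: joints at [-1.476, 0.426, 0.074, 1.606, -0.034, 1.111, -0.067], TCP at [0.163, 0.655, 0.231] pointing down, gripper open.
Joint ranges: [-2.85, 2.85], [-0.5, 2.14], [-1.23, 1.37], [0.21, 2.46], [-1.02, 4.16], [0.16, 2.05], [-2.73, 2.73]. Speed limits (rad/s): [1.89, 1.89, 2.39, 2.39, 3.01, 3.01, 3.01].

## Interface

Orientations are given as a rotation vector (axis times angle).
In Python, from bench import env, get_image, spotter gives the robot as it stands. The module is installed in compiled form; this text tells all that it offers.
- The arm moves only by the shell command python3 -m pendant 'ROWS' [OPENING]. ROWS is JSON, one flat list of numbers, 6 for each row, row after row: the shift along the tool's x, y, z in cm, then the turn, a rotation vector about the tool's x, y, z in rad. In form: [x, y, z, rx, ry, rz, x, y, z, rx, ry, rz, ...]. A call has 1 to 10 rows; each row is the pose to reach, as a shift and turn from the pose commanded when the call began, along the tool's axes at that moment; what a row does not reach only later rows make up. A row lasts 1/10 s, in which the tool goes at most 50 mm and 8.59 degrees, less where a joint would pass 70% of its speed; a pose out of reach is approached as far as the arm can. A call with a gripper value outside its range is refused whole. OPENING is the gripper's target within -1 to 1 (fully open at 1, half-way at 0, shut at -1), set as the call begins (- or left out, the last holds). The fingers move at their own pace and stop on an object; the grip force is fixed at half the most. Time passes only in rows, so rows that repeat a pose let the fingers close. It gives the time, the measured TCP pose, the force, the opening and the grip force at its end, in the units of the state.
- env.get_obs(): the state, without advancing time (a new reading comes with each control period).
- get_image(name): name is "scene" or "side" or "wrist"; returns a dict with "img" (400x640x3 uint8, blue, green, red), "fx", "fy", "cx", "cy" (pixels), "dist" ([k1, k2, p1, p2, k3] as OpenCV has them; the pictures are not rectified), "T" (4x4, takes a point from camera to world coordinates). Camera axes: x right, y down, z forward; pixel columns grow to the right and rows downward; lengths in m; the calibration is good to about 2 mm. A picture is of the moment at which its call begins. There is no depth.
- env.job_done(): hands the job in; it is judged then, once.
Trained networks look in the newest picture that a camera, given by its name, has taken for a name from the list of things; names that differ only in an ending like _2 or _b are one class to them, and where a whole thing is asked for, a point or a joint stands for the part that bears it (a point fixed in the world has none). Each returns a list of dicts, best first, with "p" (0 to 1); they miss things now and then, are a little off and sometimes report something else, mostly with a low value. They report only what shows in the picture. A call takes as long as a camera call. They do not tell look-alikes from the thing itself.
- spotter.silhouettes(name, camera): "mask" (400x640 bool, what is visible of it) and "rect" ([left, top, right, bottom] in pixels, round what is visible of it).
- spotter.spot_point(name, camera): "point" ([column, row] in pixels: a listed point, or the origin of a listed thing).
The state is a dict: "time_s": time; "q": joint angles; "qd": joint speeds; "effort": joint torques, N m; "position": TCP position; "tcp_rot": TCP orientation; "contact_force": force on the tool from outside, world axes, zero at the start; "torque": the same for the moment, N m; "gripper_width": opening from 0.0 (shut) to 1.0 (fully open); "gripper_force": force on a finger pad.
Only numpy, scipy, OpenCV 4.12 (cv2) and the standard library are available. Lean on these libraries where they do the work, as an engineer would, in place of code of your own. Each camera call takes 0.05 s, during which the arm holds its last target. There are 200 camera calls.

## Task

Take the round uncut lens out of the job tray and lay it gently, flat and centred (within 5 mm), on the three pins of the lens blocker, then swing the blocker's arm round over it as far as its stop. Press the black palm knob of the ram down about 22 mm, until the dark band on its stem reaches the top of the sleeve, so that the block bonds to the lens under the spring, without ever bottoming the knob; finish while still holding it down there. Leave the other lens, the spectacles and the other things on the desk where they are.

Things in the scene. Friction and masses are not known exactly. Their poses are not given: they have to be found in the camera images.
- lens: round uncut brown-tinted lens, a disc 55 mm in diameter and 10 mm thick (slightly domed on top), about 30 g, lying flat in the job tray beside the cut lens; origin at the centre of its underside, z up through its top
- tray: light grey open job tray, fixed, 240 mm (its x) by 165 mm (its y), 38 mm high outside, walls 4 mm, inner floor 4 mm above the desk; origin under its centre. The lenses lie in its +x half, side by side along its y with centres about 76 mm apart, with at least 35 mm free from the round lens's edge to the +x wall and 60 mm to the spectacles; the spectacles lie in its -x half. The round lens can be gripped across its diameter with the fingers in line with the tray's x
- support (a point): on the lens blocker (cream base 220 x 200 x 50 mm, fixed): the point in the middle of the three pin tips, level with them, 64 mm above the desk and 14 mm above the base's top; the lens's underside centre belongs here. The rubber pins stand on a 17 mm radius, 7 mm thick; x, y axes are the base's: the column stands 85 mm along +x and 80 mm along +y from here
- swing_arm (a joint): rotation of the swing arm about the upright column, rad: 0 parked at the side, 1.571 against its stop, where the ram stands right over the support; grows anticlockwise seen from above. It starts between 0 and 0.35, turns with light friction (about 1 N at the knob) and stays where it is left. Arm underside is 108 mm or more above the desk apart from the block
- swing_axis (a point): point on the vertical axis of the column about which the arm swings, 204 mm above the desk (as high as the knob's top); the column is 28 mm thick, the arm's hub on it 44 mm, top at 164 mm. The knob's axis is 117 mm from it
- knob_top (a point): centre of the top of the palm knob, the black mushroom knob on top of the ram, 34 mm in diameter and 22 mm tall, top 204 mm above the desk at rest; below the knob 30 mm of bare 12 mm stem down to the sleeve (36 mm thick, top at 152 mm). The knob does not turn on the ram, nor the ram in the arm: a hand that pinches the knob's sides to swing the arm must turn with it; or push the knob or sleeve from the side
- ram (a joint): how far the ram is pushed down, m: 0 at rest (sprung up), 0.022 when the band on the stem reaches the sleeve, 0.030 bottomed. A return spring takes about 2 N at the start of travel and 5 N at 22 mm; once the block touches the lens, after 13 mm of travel, a cushion spring adds 3 N at once and 1.2 N per mm more: about 19 N in all on the knob at 22 mm
- block: the white lens block, 23 mm in diameter with a black adhesive pad, held in the cushioned chuck at the lower end of the ram; origin at the centre of the pad's face, 87 mm above the desk at rest, straight below the knob
- cut_lens: the mate of the lens, already cut to the frame's shape: rounded rectangle 36 x 46 x 6 mm, same tint, lying flat in the tray; origin at the centre of its underside. Not to be moved
- spectacles: folded black spectacle frame, 34 x 138 x 40 mm, lying in the tray on the side away from the lenses; origin at the centre of its underside. Not to be moved
- dropper: amber dropper bottle with rubber bulb, 33 mm wide, 80 mm tall, on the desk; origin under its centre. Not to be moved
- drops_a: small white eye-drop bottle, 24 mm wide, 58 mm tall; origin under its centre. Not to be moved
- drops_b: small white eye-drop bottle with orange cap, 24 mm wide, 62 mm tall; origin under its centre. Not to be moved
- loupe: black loupe, 42 mm wide, 34 mm tall; origin under its centre. Not to be moved
- screwdriver: small screwdriver lying on the desk, 120 mm long; origin under its middle. Not to be moved
Not all that is in view belongs to the job. Leave any white look-alike of the lens alone.

How it is judged:
By the outcome, as a careful person would: the job done as asked, in the order asked, and still so for the second after the job is handed in, while the arm keeps its last pose, push and grip.
It also fails if it takes over 67 s, if anything falls off the work surface, if the arm or the gripper's body presses on something with over 40 N, if the wrist force passes 120 N, or if a joint passes its speed limit or range.

## Working session

There is one attempt and no reset: what is moved stays moved. The work goes in short steps, Python scripts to look and compute and a shell command to move; the robot and the scene stay as the last step left them, time stands still between calls to the robot, and variables do not carry over. Pictures are saved under pics/ and viewed, at most 10 in all, crops included, and the job is handed in when it is done.

```bash
mkdir -p pics; cat > h.py <<'E'
import numpy as np, cv2
from scipy.spatial.transform import Rotation as R
from bench import env, get_image, spotter
def ray(c,px):
    K=np.array([[c["fx"],0,c["cx"]],[0,c["fy"],c["cy"]],[0,0,1.]])
    u=cv2.undistortPoints(np.array([[px]],float),K,np.array(c["dist"],float))[0,0]
    T=np.array(c["T"]); return T[:3,3],T[:3,:3]@np.array([u[0],u[1],1.])
def atz(c,px,z):
    o,d=ray(c,px); return o+d*(z-o[2])/d[2]
def proj(c,P):
    K=np.array([[c["fx"],0,c["cx"]],[0,c["fy"],c["cy"]],[0,0,1.]]);T=np.linalg.inv(np.array(c["T"]))
    return cv2.projectPoints(np.array([P],float),cv2.Rodrigues(T[:3,:3])[0],T[:3,3],K,np.array(c["dist"],float))[0][0,0]
def pose():
    o=env.get_obs(); return np.array(o["position"]),R.from_rotvec(o["tcp_rot"])
def local(P):  # shift in tool axes, cm, from measured
    p,r=pose(); return np.round(r.inv().apply(np.array(P)-p)*100,2)
E
python3 - <<'E'
from h import *
o=env.get_obs(); print(o["time_s"],o["position"],R.from_rotvec(o["tcp_rot"]).as_matrix().round(3).tolist(),o["gripper_width"],env.pinch_z)
Z=dict(lens=.004,cut_lens=.004,tray=0,support=.064,swing_axis=.204,knob_top=.204,block=.087,spectacles=.004,dropper=0,drops_a=0,loupe=0,screwdriver=0)
ims=[]
for cam in("scene","side","wrist"):
    c=get_image(cam); cv2.imwrite(f"pics/{cam}0.png",c["img"]); print(cam,np.array(c["T"])[:3,3].round(3))
    for n,z in Z.items():
        for d in spotter.spot_point(n,cam)[:3]:
            if d["p"]>.2: print(n,round(d["p"],2),np.round(d["point"]),atz(c,d["point"],z)[:2].round(3))
E
```

```text
0.0 [0.1628386  0.65462185 0.23059696] [[-0.97, 0.241, -0.0], [0.241, 0.97, -0.001], [-0.0, -0.001, -1.0]] 1.0033515382291291 -0.0187
scene [ 0.869 -0.665  1.108]
lens 0.76 [362. 168.] [0.542 0.261]
lens 0.63 [376. 144.] [0.539 0.389]
lens 0.6 [402. 149.] [0.632 0.405]
cut_lens 0.47 [358. 188.] [0.568 0.175]
tray 0.66 [351. 174.] [0.518 0.223]
support 0.93 [284. 269.] [ 0.521 -0.222]
swing_axis 0.63 [326. 231.] [ 0.606 -0.14 ]
knob_top 0.73 [302. 200.] [ 0.508 -0.085]
knob_top 0.37 [359. 186.] [0.621 0.03 ]
spectacles 0.56 [324. 166.] [0.424 0.208]
spectacles 0.5 [271. 376.] [ 0.625 -0.467]
dropper 0.75 [370. 237.] [0.677 0.02 ]
drops_a 0.55 [366. 259.] [ 0.696 -0.056]
drops_a 0.51 [271. 376.] [ 0.625 -0.465]
drops_a 0.3 [327. 169.] [0.437 0.203]
loupe 0.84 [184. 337.] [ 0.37 -0.49]
loupe 0.35 [303. 200.] [0.429 0.051]
screwdriver 0.49 [370. 237.] [0.678 0.021]
screwdriver 0.48 [298. 212.] [0.439 0.001]
side [0.48  1.096 0.992]
lens 0.95 [357. 371.] [0.449 0.419]
lens 0.89 [314. 363.] [0.543 0.403]
lens 0.88 [275. 359.] [0.63  0.399]
cut_lens 0.79 [314. 292.] [0.559 0.2  ]
tray 0.86 [328. 301.] [0.521 0.223]
tray 0.62 [304. 153.] [ 0.642 -0.462]
support 0.79 [332. 176.] [ 0.532 -0.232]
swing_axis 0.65 [306. 150.] [ 0.603 -0.157]
swing_axis 0.44 [340. 167.] [ 0.504 -0.076]
knob_top 0.58 [340. 163.] [ 0.504 -0.093]
block 0.5 [341. 198.] [ 0.5   -0.088]
spectacles 0.7 [364. 294.] [0.432 0.196]
dropper 0.55 [275. 242.] [0.681 0.012]
drops_a 0.53 [310. 151.] [ 0.622 -0.475]
drops_a 0.46 [267. 229.] [ 0.713 -0.043]
loupe 0.55 [379. 151.] [ 0.375 -0.486]
screwdriver 0.72 [352. 239.] [ 0.464 -0.013]
wrist [0.1   0.671 0.374]
```

View pics/scene0.png

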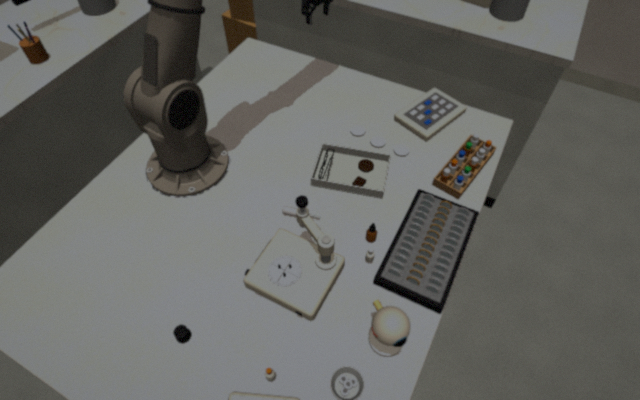

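View pics/side0.png

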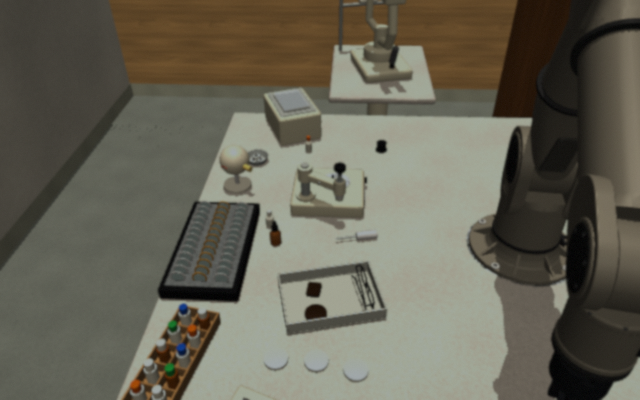

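Candidates: the brown round lens at scene (366,166), side (315,312), is the one I want. The cut lens is at scene (358,182), side (314,290). The white look-alikes are at scene (358,132), (377,143) and (401,152). I'm moving over the tray to check the choice close up with the wrist camera.

```bash
python3 - <<'E'
from h import *
p,r=pose(); print(local([.54,.20,.30]))
for cam in("side","scene"):
    c=get_image(cam)
    for n in("lens","cut_lens","tray"):
        for d in spotter.silhouettes(n,cam)[:3]:
            m=d["mask"]; ys,xs=np.nonzero(m); print(cam,n,round(d["p"],2),d["rect"],atz(c,[xs.mean(),ys.mean()],.009).round(3)[:2], c["img"][m].mean(0).round())
E
```

```text
[-47.57 -35.05  -6.87]
side lens 0.92 [344.2, 358.4, 369.8, 385.0] [0.454 0.419] [154. 160. 154.]
side lens 0.86 [304.4, 347.9, 330.6, 370.0] [0.54 0.4 ] [155. 161. 155.]
side lens 0.7 [263.6, 349.1, 288.9, 369.9] [0.631 0.4  ] [159. 164. 157.]
side cut_lens 0.79 [305.7, 285.3, 321.2, 298.6] [0.561 0.193] [29. 37. 46.]
side cut_lens 0.51 [360.8, 267.2, 374.3, 307.7] [0.427 0.191] [65. 73. 72.]
side tray 0.86 [277.6, 256.4, 387.5, 334.5] [0.514 0.216] [110. 123. 122.]
scene lens 0.63 [371.4, 136.0, 387.5, 146.8] [0.542 0.397] [130. 128. 126.]
scene lens 0.62 [351.0, 125.2, 365.4, 136.6] [0.457 0.413] [129. 127. 125.]
scene lens 0.55 [393.7, 143.0, 406.4, 157.8] [0.631 0.396] [130. 127. 126.]
scene tray 0.57 [310.5, 145.7, 389.1, 198.8] [0.511 0.227] [100. 106. 105.]
```

```bash
python3 -m pendant '[-47.6,-35,-6.9,0,0,1.33,-47.6,-35,-6.9,0,0,1.33,-47.6,-35,-6.9,0,0,1.33,-47.6,-35,-6.9,0,0,1.33,-47.6,-35,-6.9,0,0,1.33,-47.6,-35,-6.9,0,0,1.33,-47.6,-35,-6.9,0,0,1.33,-47.6,-35,-6.9,0,0,1.33,-47.6,-35,-6.9,0,0,1.33,-47.6,-35,-6.9,0,0,1.33]'
python3 - <<'E'
from h import *
p,r=pose(); print(p,r.as_matrix().round(3).tolist(),local([.54,.20,.30]))
E
```

```text
time_s: 3.35
position: [0.4811, 0.2712, 0.2899]
tcp_rot: [-2.23, -2.212, -0.001]
contact_force: [0.1, 1.2, -0.7]
gripper_width: 0.999
gripper_force: 0.0
[0.48114758 0.27120999 0.28991014] [[0.008, 1.0, 0.0], [1.0, -0.008, 0.001], [0.001, 0.0, -1.0]] [-7.07  5.94 -1.01]
```

```bash
python3 -m pendant '[-6,5.9,-1,0,0,0,-6,5.9,-1,0,0,0,-6,5.9,-1,0,0,0,-6,5.9,-1,0,0,0]'
python3 - <<'E'
from h import *
c=get_image("wrist"); cv2.imwrite("pics/w1.png",c["img"]); print(pose()[0])
for n,z in dict(lens=.004,cut_lens=.004,tray=0).items():
  for d in spotter.spot_point(n,"wrist")[:3]: print(n,round(d["p"],2),np.round(d["point"]),atz(c,d["point"],z)[:2].round(4))
for n in("lens","cut_lens"):
  for d in spotter.silhouettes(n,"wrist")[:3]:
    ys,xs=np.nonzero(d["mask"]); print(n,round(d["p"],2),d["rect"],atz(c,[xs.mean(),ys.mean()],.009).round(4)[:2],c["img"][d["mask"]].mean(0).round())
E
```

```text
time_s: 3.75
position: [0.5393, 0.2121, 0.2992]
tcp_rot: [2.227, 2.216, -0.0]
contact_force: [0.3, 0.2, 0.3]
gripper_width: 1.002
gripper_force: 0.0
[0.53867861 0.21311618 0.29912811]
lens 0.88 [256.   7.] [0.4516 0.4159]
lens 0.67 [334. 117.] [0.553  0.2743]
lens 0.62 [393.  21.] [0.6301 0.3978]
cut_lens 0.69 [339. 172.] [0.5605 0.1964]
tray 0.85 [309. 154.] [0.5172 0.2229]
lens 0.86 [301.9, 0.0, 344.2, 44.0] [0.5396 0.3979] [165. 161. 159.]
lens 0.82 [313.1, 96.2, 351.3, 138.5] [0.5504 0.2726] [50. 61. 78.]
lens 0.81 [236.4, 0.0, 282.5, 28.1] [0.4543 0.4082] [161. 157. 156.]
cut_lens 0.89 [327.0, 157.3, 350.8, 193.3] [0.5607 0.1936] [59. 70. 86.]
```

View pics/w1.png

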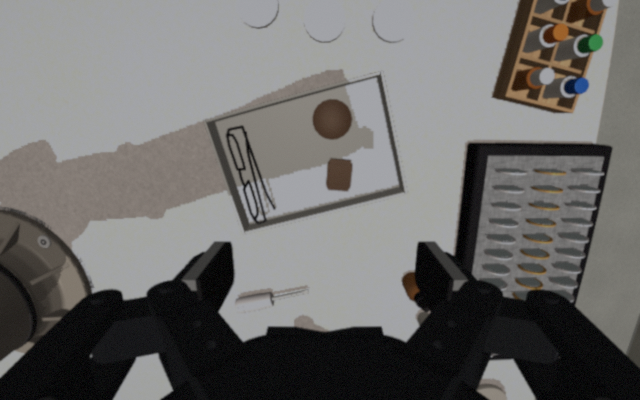

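The picture shows the round brown lens at (332,118) and the cut lens at (340,175). The white look-alikes lie outside the tray along the top, and the tray is turned by about 14°.

```bash
python3 - <<'E'
from h import *
c=get_image("wrist"); g=c["img"]
P=[atz(c,p,.038)[:2] for p in [(210,121),(381,74),(403,189),(246,229)]]
for i in range(4):
    d=P[(i+1)%4]-P[i]; print(P[i].round(4),np.linalg.norm(d).round(4),np.degrees(np.arctan2(d[1],d[0])).round(1))
m=np.zeros(g.shape[:2],np.uint8); b=g.astype(int)
m[((b[...,2]-b[...,0])>15)&(b.sum(2)<270)]=255
n,l,s,ce=cv2.connectedComponentsWithStats(m[80:215,300:380])
for i in range(1,n):
    if s[i,4]>100: q=ce[i]+[300,80]; print(q,s[i],atz(c,q,.010).round(4))
print(local([.55,.272,.10]))
E
```

```text
[0.3898 0.2724] 0.2267 14.5
[0.6093 0.329 ] 0.1524 -76.2
[0.6458 0.181 ] 0.2263 -165.1
[0.4271 0.123 ] 0.154 104.0
[332.61986864 120.0270936 ] [  14   21   39   40 1218] [0.5498 0.2722 0.01  ]
[339.23538012 175.27777778] [ 27  80  25  32 684] [0.5597 0.1946 0.01  ]
[ 5.86  1.14 19.93]
```

```bash
python3 -m pendant '[3,0.6,5,0,0,-0.12,5.9,1.1,10,0,0,-0.253,5.9,1.1,15,0,0,-0.253,5.9,1.1,20,0,0,-0.253,5.9,1.1,20,0,0,-0.253]' 0.7
python3 - <<'E'
from h import *
c=get_image("wrist"); cv2.imwrite("pics/w2.png",c["img"]); g=c["img"]; print(pose()[0],pose()[1].as_matrix()[:,1].round(3))
b=g.astype(int); m=np.uint8(((b[...,2]-b[...,0])>15)&(b.sum(2)<270))*255
n,l,s,ce=cv2.connectedComponentsWithStats(m)
for i in range(1,n):
    if s[i,4]>300: print(ce[i],s[i],atz(c,ce[i],.010).round(4),local(atz(c,ce[i],.004)))
for d in spotter.silhouettes("lens","wrist")[:3]:
    ys,xs=np.nonzero(d["mask"]); print(round(d["p"],2),d["rect"],atz(c,[xs.mean(),ys.mean()],.009).round(4))
for d in spotter.spot_point("lens","wrist")[:3]: print(d, atz(c,d["point"],.004))
E
```

```text
time_s: 4.6
position: [0.5475, 0.2711, 0.0947]
tcp_rot: [-1.924, -2.481, 0.01]
contact_force: [-0.9, 0.1, 0.1]
gripper_width: 0.852
gripper_force: 0.0
[0.54791293 0.27095783 0.09507516] [ 0.969  0.248 -0.006]
[621.96831772 209.464971  ] [ 591  156   49   99 2241] [0.7858 0.3257 0.01  ] [-0.77 25.1   8.96]
[328.17117361 200.31097891] [ 293  167   71   68 3698] [0.5495 0.2729 0.01  ] [0.01 0.26 9.11]
[316.77652733 288.43944266] [ 292  262   50   54 1866] [0.5597 0.1956 0.01  ] [-7.94 -0.7   9.13]
0.88 [295.6, 165.0, 362.2, 233.8] [0.5499 0.2724 0.009 ]
0.85 [224.1, 0.0, 272.1, 8.8] [0.4609 0.393  0.009 ]
0.79 [441.3, 20.2, 519.5, 102.0] [0.6278 0.3988 0.009 ]
{'point': [329.4, 198.4], 'p': 0.91} [0.55049678 0.27306918 0.004     ]
{'point': [359.9, 25.9], 'p': 0.87} [0.53960325 0.39932349 0.004     ]
{'point': [474.7, 62.4], 'p': 0.6} [0.62632688 0.397765   0.004     ]
```

View pics/w2.png

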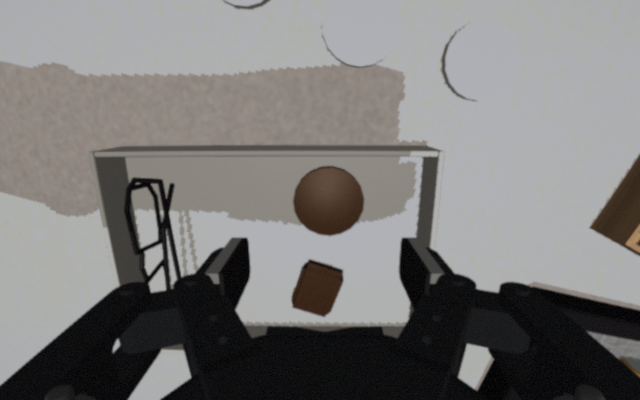

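Round lens confirmed at (328,200) between the finger lines, with the cut lens clear at (317,288). Descending.

```bash
python3 -m pendant '[0,0.1,3,0,0,0,0,0.2,6,0,0,0,0,0.2,7.5,0,0,0,0,0.2,7.5,0,0,0,0,0.2,7.5,0,0,0,0,0.2,7.5,0,0,0]'
python3 -c "
from h import *
print(local([.5497,.2728,.004]),pose())"
```

```text
time_s: 5.35
position: [0.5532, 0.2726, 0.0262]
tcp_rot: [1.927, 2.48, 0.004]
contact_force: [-0.3, -0.1, -0.3]
gripper_width: 0.85
gripper_force: 0.0
[ 0.1  -0.34  2.22] (array([0.55316987, 0.27264696, 0.02621597]), Rotation.from_matrix(array([[-2.47214109e-01,  9.68958784e-01,  2.01480734e-03],
                            [ 9.68960523e-01,  2.47211703e-01,  1.37051617e-03],
                            [ 8.29889728e-04,  2.29107971e-03, -9.99997031e-01]])))
```

```bash
python3 -m pendant '[0.1,-0.3,1.2,0,0,0,0.1,-0.3,2.3,0,0,0,0.1,-0.3,2.3,0,0,0,0.1,-0.3,2.3,0,0,0]' && python3 -m pendant '[0,0,0,0,0,0,0,0,0,0,0,0,0,0,0,0,0,0,0,0,0,0,0,0,0,0,0,0,0,0,0,0,0,0,0,0,0,0,0,0,0,0,0,0,0,0,0,0]' -1
```

```text
time_s: 5.75
position: [0.5487, 0.2722, 0.0008]
tcp_rot: [-1.927, -2.481, 0.002]
contact_force: [-0.1, -0.3, -0.9]
gripper_width: 0.849
gripper_force: 0.0
time_s: 6.55
position: [0.5492, 0.2724, 0.002]
tcp_rot: [1.927, 2.481, 0.001]
contact_force: [-2.3, -2.1, 8.8]
gripper_width: 0.612
gripper_force: 60.9
```

```bash
python3 -m pendant '[0,0,-2,0,0,0,0,0,-5,0,0,0,0,0,-10,0,0,0,0,0,-15,0,0,0,-4,-1,-18,0,0,0,-9,-2.5,-20,0,0,0.05,-14,-4,-21,0,0,0.1,-19,-5.5,-23,0,0,0.15,-24,-7,-25,0,0,0.2,-29,-8.4,-27,0,0,0.25]' && python3 -c "
from h import *
print(local([.53,-.30,.28]),pose()[1].as_matrix().round(3).tolist())"
```

```text
time_s: 7.55
position: [0.5395, -0.0059, 0.2627]
tcp_rot: [-2.224, -2.219, -0.001]
contact_force: [1.9, -0.0, -2.0]
gripper_width: 0.605
gripper_force: 62.8
[-29.41  -0.88  -1.76] [[0.002, 1.0, 0.001], [1.0, -0.002, 0.001], [0.001, 0.001, -1.0]]
```

```bash
python3 -m pendant '[-5,-0.2,-1,0,0,0,-10,-0.4,-1.7,0,0,0,-15,-0.6,-1.7,0,0,0,-20,-0.8,-1.7,0,0,0,-25,-0.9,-1.7,0,0,0,-28.5,-0.9,-1.7,0,0,0,-28.5,-0.9,-1.7,0,0,0,-28.5,-0.9,-1.7,0,0,0]'
python3 - <<'E'
from h import *
c=get_image("wrist"); cv2.imwrite("pics/w3.png",c["img"]); print(pose()[0])
for n,z in dict(support=.064,swing_axis=.204,knob_top=.204,block=.087).items():
  for d in spotter.spot_point(n,"wrist")[:2]: print(n,round(d["p"],2),np.round(d["point"]),atz(c,d["point"],z)[:2].round(4))
E
```

```text
time_s: 8.35
position: [0.5305, -0.2898, 0.2786]
tcp_rot: [-2.224, -2.219, 0.0]
contact_force: [1.2, 0.5, -0.1]
gripper_width: 0.612
gripper_force: 62.9
[ 0.53095856 -0.28858167  0.27853657]
support 0.91 [316. 107.] [ 0.5217 -0.2154]
```

View pics/w3.png

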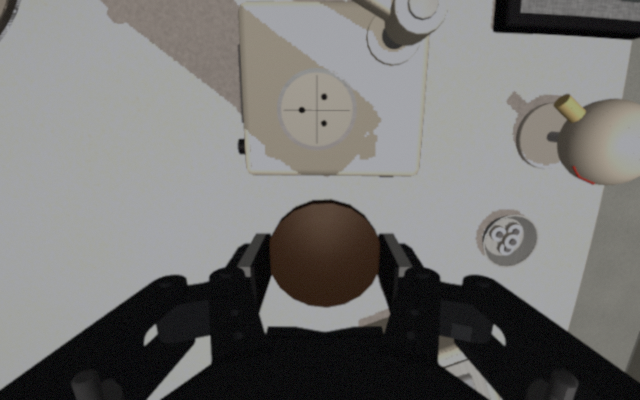

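The picture shows the lens held squarely, centred near (325,254). The three pins are at (324,97), (302,110) and (324,123), and the pin plate is clear.

```bash
python3 - <<'E'
from h import *
c=get_image("wrist"); g=c["img"]
pins=[]
for q in [(324,97),(302,110),(324,123)]:
    w=g[q[1]-6:q[1]+7,q[0]-6:q[0]+7].sum(2).astype(float); k=np.clip(200-w,0,None); yy,xx=np.mgrid[-6:7,-6:7]
    q2=[q[0]+(k*xx).sum()/k.sum(),q[1]+(k*yy).sum()/k.sum()]; pins.append(atz(c,q2,.064))
pins=np.array(pins); ctr=pins.mean(0); print(pins.round(4).tolist(),ctr.round(4),np.linalg.norm(pins-ctr,axis=1))
p,r=pose(); b=g.astype(int); m=np.uint8(((b[...,2]-b[...,0])>10)&(b.sum(2)<270))*255
n,l,s,ce=cv2.connectedComponentsWithStats(m[190:315,255:395]); i=1+s[1:,4].argmax()
cn,_=cv2.findContours(np.uint8(l==i),cv2.RETR_EXTERNAL,cv2.CHAIN_APPROX_NONE); h=cv2.convexHull(max(cn,key=len))+[255,190]
print(s[i],cv2.minEnclosingCircle(h.astype(np.float32)),cv2.fitEllipse(h.astype(np.float32)))
L=atz(c,cv2.fitEllipse(h.astype(np.float32))[0],p[2]+.006); print("lens",L,"tcp",p,"off",local(L))
print(local([*ctr[:2],.1]), local([*ctr[:2],.1])-local(L))
print(atz(c,(420,6),.164))
E
```

```text
[[0.5299, -0.2042, 0.064], [0.5046, -0.2185, 0.064], [0.5295, -0.2331, 0.064]] [ 0.5213 -0.2186  0.064 ] [0.01671443 0.01671876 0.01665434]
[  14   11  112  106 9244] ((324.0648193359375, 254.07606506347656), 56.8355598449707) ((324.0811462402344, 253.74935913085938), (104.75625610351562, 113.23129272460938), 91.1253890991211)
lens [ 0.53119406 -0.2877347   0.28471319] tcp [ 0.53140422 -0.28779385  0.27871319] off [ 0.01 -0.02 -0.6 ]
[ 6.92 -1.   17.87] [ 6.91 -0.98 18.47]
[ 0.60440022 -0.13994246  0.164     ]
```

```bash
python3 -m pendant '[4,-0.6,1,0,0,0,6.9,-1,4,0,0,0,6.9,-1,9,0,0,0,6.9,-1,13,0,0,0,6.9,-1,16,0,0,0,6.9,-1,18,0,0,0,6.9,-1,18,0,0,0,6.9,-1,18,0,0,0,6.9,-1,18,0,0,0]'
python3 - <<'E'
from h import *
print(pose()[0],pose()[1].as_matrix().round(4).tolist(),local([.5213,-.2186,.064]))
E
```

```text
time_s: 9.55
position: [0.5218, -0.22, 0.1]
tcp_rot: [2.22, 2.221, 0.002]
contact_force: [0.9, 0.6, -0.2]
gripper_width: 0.61
gripper_force: 62.9
[ 0.52182742 -0.22003859  0.09996044] [[-0.0002, 1.0, 0.0019], [1.0, 0.0002, -0.0003], [-0.0003, 0.0019, -1.0]] [ 0.15 -0.06  3.6 ]
```

```bash
python3 -m pendant '[0.1,0,1.2,0,0,0,0.1,0,2.2,0,0,0,0.1,0,2.9,0,0,0,0.1,0,3.2,0,0,0,0.1,0,3.3,0,0,0,0.1,0,3.4,0,0,0,0.1,0,3.4,0,0,0,0.1,0,3.4,0,0,0]'; python3 -m pendant '[0,0,0.1,0,0,0,0,0,0.2,0,0,0,0,0,0.2,0,0,0,0,0,0.2,0,0,0]';python3 -m pendant '[0,0,0.05,0,0,0,0,0,0.1,0,0,0,0,0,0.1,0,0,0]'
```

```text
time_s: 10.35
position: [0.5211, -0.2189, 0.0648]
tcp_rot: [2.221, 2.221, 0.0]
contact_force: [-0.2, -0.0, -0.5]
gripper_width: 0.612
gripper_force: 62.9
time_s: 10.75
position: [0.521, -0.2189, 0.0626]
tcp_rot: [-2.222, -2.221, 0.0]
contact_force: [0.4, -0.2, 0.4]
gripper_width: 0.615
gripper_force: 62.9
time_s: 11.05
position: [0.5211, -0.219, 0.062]
tcp_rot: [-2.222, -2.221, -0.001]
contact_force: [-3.1, 1.2, 9.6]
gripper_width: 0.611
gripper_force: 64.2
```

```bash
python3 -m pendant '[0,0,-0.05,0,0,0,0,0,-0.05,0,0,0]' && python3 -m pendant '[0,0,0,0,0,0,0,0,0,0,0,0,0,0,0,0,0,0,0,0,0,0,0,0,0,0,0,0,0,0,0,0,0,0,0,0]' 0.7 && python3 -m pendant '[0,0,-1,0,0,0,0,0,-3,0,0,0,0,0,-7,0,0,0,0,0,-12,0,0,0,0,0,-17,0,0,0,-3,0,-20,0,0,0,-7,0,-20,0,0,0,-7,0,-20,0,0,0,-7,0,-20,0,0,0]'
python3 - <<'E'
from h import *
c=get_image("wrist"); g=c["img"]; cv2.imwrite("pics/w4.png",g); print(pose()[0])
b=g.astype(int); m=np.uint8(((b[...,2]-b[...,0])>15)&(b.sum(2)<270))*255
n,l,s,ce=cv2.connectedComponentsWithStats(m)
for i in range(1,n):
    if s[i,4]>300: print(ce[i],s[i],atz(c,ce[i],.070).round(4))
for cam in("wrist","side","scene"):
  if cam!="wrist": c=get_image(cam)
  for n,z in dict(swing_axis=.204,knob_top=.204).items():
    for d in spotter.spot_point(n,cam)[:2]: print(cam,n,round(d["p"],2),np.round(d["point"]),atz(c,d["point"],z)[:2].round(4))
  cv2.imwrite(f"pics/{cam}5.png",c["img"])
E
```

```text
time_s: 11.25
position: [0.5211, -0.2189, 0.0621]
tcp_rot: [2.221, 2.221, 0.0]
contact_force: [0.2, 0.7, 0.3]
gripper_width: 0.611
gripper_force: 63.2
time_s: 11.85
position: [0.521, -0.2189, 0.0621]
tcp_rot: [2.221, 2.221, -0.0]
contact_force: [-0.4, -0.4, 0.3]
gripper_width: 0.853
gripper_force: 0.0
time_s: 12.75
position: [0.5204, -0.2899, 0.2626]
tcp_rot: [2.224, 2.219, -0.0]
contact_force: [-0.3, 0.0, -0.2]
gripper_width: 0.845
gripper_force: 0.0
[ 0.52071529 -0.28881427  0.26224747]
[324.52099237 109.66316794] [ 299   84   52   53 2096] [ 0.5207 -0.2191  0.07  ]
side swing_axis 0.81 [301. 153.] [ 0.6151 -0.1401]
side knob_top 0.46 [340. 161.] [ 0.5053 -0.1018]
side knob_top 0.21 [309. 153.] [ 0.5928 -0.1407]
scene swing_axis 0.56 [329. 232.] [ 0.6161 -0.138 ]
scene swing_axis 0.21 [285. 268.] [ 0.5686 -0.2764]
scene knob_top 0.56 [301. 202.] [ 0.5077 -0.0887]
```

View pics/w4.png

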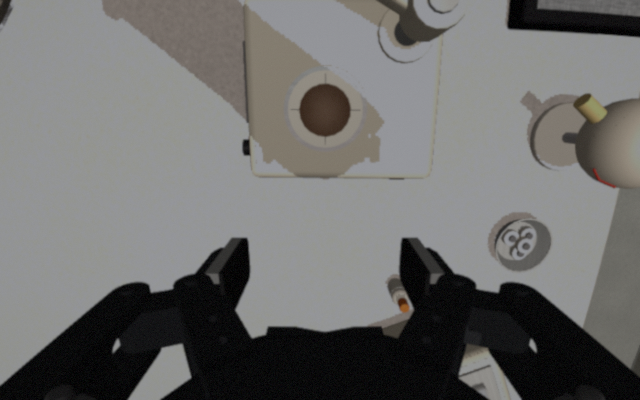

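The lens is at (324,110), sitting centred on the plate at world (.5207,-.2191), about 1 mm from the support. Next I'll locate the knob.

```bash
python3 -m pendant '[3,-0.5,-4,0,0,0,8,-1,-6,0,0,0,12,-1,-6,0,0,0,12,-1,-6,0,0,0,12,-1,-6,0,0,0]'
python3 - <<'E'
from h import *
c=get_image("wrist"); g=c["img"]; cv2.imwrite("pics/w6.png",g); print(pose()[0],np.round(env.get_obs()["q"],3))
for n,z in dict(swing_axis=.204,knob_top=.204).items():
    for d in spotter.spot_point(n,"wrist")[:2]: print(n,round(d["p"],2),np.round(d["point"]),atz(c,d["point"],z)[:2].round(4))
print("expect axis px",proj(c,[.606,-.139,.164]))
E
```

```text
time_s: 13.7
position: [0.5112, -0.1677, 0.3223]
tcp_rot: [-2.218, -2.224, -0.001]
contact_force: [-1.0, 0.7, 0.6]
gripper_width: 0.851
gripper_force: 0.0
[ 0.51101919 -0.16894704  0.32219288] [-0.505  0.146  0.799  1.832 -0.112  1.209  0.329]
swing_axis 0.84 [437. 160.] [ 0.6086 -0.1395]
knob_top 0.95 [317.  92.] [ 0.5048 -0.0839]
expect axis px [420.07250442 153.88895901]
```

View pics/w6.png

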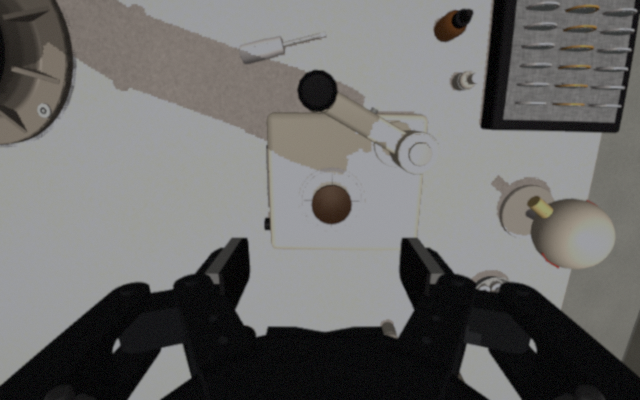

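Knob at (318,90), world (.504,-.084), is 115 mm from the axis as it should be. The swing is about 0.31 with about 72° to go. The hub is at (420,152). I'll cage the knob loosely, with the finger line along the tangent.

```bash
python3 -m pendant '[2,0,0,0,0,0.14,4,-0.3,0,0,0,0.28,6,-0.5,0,0,0,0.42,8,-0.7,0,0,0,0.56,8.5,-0.7,0,0,0,0.7,8.5,-0.7,0,0,0,0.84,8.5,-0.7,0,0,0,0.98,8.5,-0.7,0,0,0,1.12,8.5,-0.7,0,0,0,1.26,8.5,-0.7,0,0,0,1.4]' 0.2 && python3 -m pendant '[0,0,2,0,0,0.14,0,0,4,0,0,0.28,0,0,5,0,0,0.42,0,0,6,0,0,0.56,0,0,6,0,0,0.67,0,0,6,0,0,0.67,0,0,6,0,0,0.67]'
python3 - <<'E'
from h import *
o=env.get_obs();p,r=pose(); print(p,r.as_matrix().round(3).tolist(),np.round(o["q"],2),o["gripper_width"])
print(local([.5035,-.0835,.182]))
c=get_image("wrist"); cv2.imwrite("pics/w7.png",c["img"])
for d in spotter.spot_point("knob_top","wrist")[:2]: print(round(d["p"],2),np.round(d["point"]),atz(c,d["point"],.204).round(4),local(atz(c,d["point"],.204)))
E
```

```text
time_s: 14.85
position: [0.5039, -0.0853, 0.3219]
tcp_rot: [3.131, 0.255, -0.001]
contact_force: [-0.4, -1.5, 0.5]
gripper_width: 0.601
gripper_force: 0.0
time_s: 15.55
position: [0.5041, -0.0847, 0.2621]
tcp_rot: [3.044, -0.773, 0.0]
contact_force: [0.3, -0.3, 1.7]
gripper_width: 0.603
gripper_force: 0.0
[ 0.50408324 -0.0847242   0.26208635] [[0.879, -0.477, -0.0], [-0.477, -0.879, -0.001], [0.0, 0.001, -1.0]] [-0.78  0.17  0.94  1.97 -0.15  1.08 -1.85] 0.6028007701226061
[-0.11 -0.08  8.01]
0.6 [321. 213.] [ 0.5046 -0.0824  0.204 ] [-0.05 -0.2   5.82]
```

View pics/w7.png

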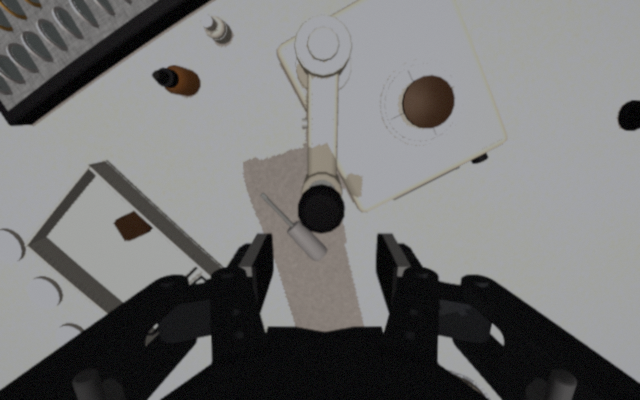

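The arm lies along the image vertical and the knob at (321,210) is centred between the fingers. I'll descend around it and start the swing.

```bash
python3 -m pendant '[0,0,2.5,0,0,0,-0.1,-0.1,5,0,0,0,-0.1,-0.1,7,0,0,0,-0.1,-0.1,8,0,0,0,-0.1,-0.1,8,0,0,0,-0.1,-0.1,8,0,0,0]' && python3 -m pendant '[0.04,0.94,0,0,0,-0.08,0.15,1.86,0,0,0,-0.16,0.34,2.78,0,0,0,-0.24,0.59,3.68,0,0,0,-0.32,0.92,4.56,0,0,0,-0.40,1.32,5.40,0,0,0,-0.48,1.79,6.21,0,0,0,-0.56,2.32,6.99,0,0,0,-0.64,2.9,7.71,0,0,0,-0.72,3.55,8.39,0,0,0,-0.80]' && python3 -c "
from h import *
p,r=pose();y=r.as_matrix()[:,1]; d=p[:2]-[.606,-.139]; print(p,np.linalg.norm(d),np.degrees(np.arctan2(d[1],d[0]))%360,np.degrees(np.arctan2(y[1],y[0]))%360, r.inv().apply(env.get_obs()['contact_force']))"
```

```text
time_s: 16.25
position: [0.504, -0.0829, 0.1828]
tcp_rot: [3.044, -0.776, 0.001]
contact_force: [0.0, -0.8, -0.2]
gripper_width: 0.603
gripper_force: 0.0
time_s: 17.25
position: [0.4951, -0.1736, 0.1833]
tcp_rot: [-3.105, -0.477, -0.002]
contact_force: [-1.9, 1.2, 0.0]
gripper_width: 0.6
gripper_force: 0.7
[ 0.49505694 -0.17358486  0.18327431] 0.11620876131598191 197.31409589181382 287.4486900616581 [-1.41257207 -1.71804221 -0.00396255]
```

```bash
python3 -m pendant '[0.04,0.94,0,0,0,-0.08,0.15,1.86,0,0,0,-0.16,0.34,2.78,0,0,0,-0.24,0.59,3.68,0,0,0,-0.32,0.92,4.56,0,0,0,-0.40,1.22,5.20,0,0,0,-0.46,1.32,5.40,0,0,0,-0.48,1.32,5.40,0,0,0,-0.48]' && python3 -c "
from h import *
p,r=pose();y=r.as_matrix()[:,1]; d=p[:2]-[.606,-.139]; print(p,np.linalg.norm(d),np.degrees(np.arctan2(d[1],d[0]))%360,np.degrees(np.arctan2(y[1],y[0]))%360, r.inv().apply(env.get_obs()['contact_force']))"; python3 -m pendant '[0.00,0.12,0,0,0,-0.01,0,0.23,0,0,0,-0.02,0,0.23,0,0,0,-0.02]';  python3 -m pendant '[0.00,0.12,0,0,0,-0.01,0,0.23,0,0,0,-0.02,0,0.23,0,0,0,-0.02]'
```

```text
time_s: 18.05
position: [0.5236, -0.2212, 0.1829]
tcp_rot: [2.905, 1.194, 0.001]
contact_force: [-0.0, -0.2, -0.4]
gripper_width: 0.599
gripper_force: 0.0
[ 0.52362437 -0.22118683  0.18286792] 0.1163633081000111 224.93426335098488 314.68846278721065 [-0.15347344  0.11959504  0.36432922]
time_s: 18.35
position: [0.5249, -0.2224, 0.1822]
tcp_rot: [2.893, 1.225, 0.0]
contact_force: [-0.6, 1.1, 0.0]
gripper_width: 0.602
gripper_force: 0.2
time_s: 18.65
position: [0.5266, -0.2242, 0.1821]
tcp_rot: [2.88, 1.254, -0.0]
contact_force: [-0.5, 0.9, -0.2]
gripper_width: 0.597
gripper_force: 0.2
```

```bash
for i in 1 ; do python3 -m pendant '[0.00,0.1,0,0,0,-0.01,0,0.2,0,0,0,-0.02,0,0.2,0,0,0,-0.02]'; done; python3 -m pendant '[0.00,0.1,0,0,0,-0.01,0,0.2,0,0,0,-0.02,0,0.2,0,0,0,-0.02]'
```

```text
time_s: 18.95
position: [0.5278, -0.2252, 0.182]
tcp_rot: [-2.867, -1.283, 0.001]
contact_force: [-2.3, 3.3, 1.8]
gripper_width: 0.599
gripper_force: 2.0
time_s: 19.25
position: [0.5284, -0.2251, 0.1814]
tcp_rot: [-2.851, -1.311, 0.003]
contact_force: [-6.9, 11.2, 2.2]
gripper_width: 0.599
gripper_force: 6.4
```

Force rose to 13 N, so the arm is at its stop. Centring the fingers, rising and checking.

```bash
python3 -m pendant '[0,-0.5,0,0,0,0,0,-0.9,0,0,0,0,0,-0.9,0,0,0,0,0,-0.9,-3,0,0,0,0,-0.9,-7,0,0,0,0,-0.9,-9,0,0,0,0,-0.9,-9,0,0,0,0,-0.9,-9,0,0,0]' 
python3 - <<'E'
from h import *
p,r=pose(); print(p)
for cam in("wrist","side","scene"):
  c=get_image(cam); cv2.imwrite(f"pics/{cam}8.png",c["img"])
  print(cam,[(round(d["p"],2),np.round(d["point"]),atz(c,d["point"],.204)[:2].round(4)) for d in spotter.spot_point("knob_top",cam)[:2]], "expect",proj(c,[.5213,-.2186,.204]))
E
```

```text
time_s: 20.05
position: [0.5228, -0.2211, 0.2722]
tcp_rot: [2.855, 1.31, 0.001]
contact_force: [0.5, 0.6, -0.2]
gripper_width: 0.599
gripper_force: 0.0
[ 0.52277724 -0.22106647  0.27222726]
wrist [(0.64, array([319., 206.]), array([ 0.5207, -0.2176]))] expect [320.77380331 207.00112337]
side [(0.46, array([337., 140.]), array([ 0.5168, -0.216 ])), (0.44, array([336., 168.]), array([ 0.5151, -0.0668]))] expect [335.58842594 139.3038511 ]
scene [(0.61, array([284., 238.]), array([ 0.5247, -0.2073])), (0.16, array([366., 238.]), array([ 0.7048, -0.1112]))] expect [280.16227945 240.99725693]
```

View pics/wrist8.png

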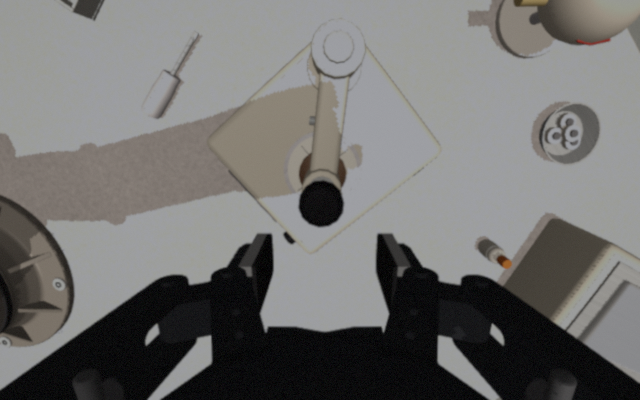

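The knob is at (321,205), over the lens as expected, and the arm is at its stop. Shutting the fingers and moving over the knob.

```bash
python3 -c "
from h import *
print(local([.521,-.2182,.21]))"; python3 -m pendant '[0,0,0,0,0,0,0,0,0,0,0,0,0,0,0,0,0,0,0,0,0,0,0,0,0,0,0,0,0,0,0,0,0,0,0,0,0,0,0,0,0,0,0,0,0,0,0,0]' -1; python3 -c "
from h import *
print(local([.521,-.2182,.21]))"
```

```text
[ 0.12 -0.27  6.14]
time_s: 21.15
position: [0.5226, -0.2209, 0.2721]
tcp_rot: [2.855, 1.311, -0.0]
contact_force: [0.2, 0.5, 0.1]
gripper_width: 0.003
gripper_force: 0.0
[ 0.1  -0.3   6.21]
```

```bash
python3 -m pendant '[0.1,-0.3,2.5,0,0,0,0.1,-0.3,4.5,0,0,0,0.1,-0.3,5.7,0,0,0,0.1,-0.3,6.2,0,0,0,0.1,-0.3,6.2,0,0,0,0.1,-0.3,6.2,0,0,0,0.1,-0.3,6.2,0,0,0]'; python3 -m pendant '[0,0,0.4,0,0,0,0,0,0.7,0,0,0,0,0,0.7,0,0,0,0,0,0.7,0,0,0]';python3 -m pendant '[0,0,0.2,0,0,0,0,0,0.4,0,0,0,0,0,0.4,0,0,0,0,0,0.4,0,0,0]'; python3 -c "
from h import *
print(local([.521,-.2182,.18]),env.get_obs()['contact_force'])"
```

```text
time_s: 21.85
position: [0.5214, -0.2184, 0.2109]
tcp_rot: [2.855, 1.31, 0.001]
contact_force: [-0.2, -0.1, 0.4]
gripper_width: 0.0
gripper_force: 0.0
time_s: 22.25
position: [0.5211, -0.2182, 0.2032]
tcp_rot: [2.855, 1.311, 0.0]
contact_force: [0.6, 1.5, 2.4]
gripper_width: -0.002
gripper_force: 1.2
time_s: 22.65
position: [0.5211, -0.2182, 0.1991]
tcp_rot: [2.855, 1.311, -0.0]
contact_force: [0.8, 0.5, 2.9]
gripper_width: 0.005
gripper_force: 1.4
[-0.01 -0.01  1.91] [0.76545834 0.50373873 2.94185093]
```

```bash
python3 -m pendant '[0,0,0.2,0,0,0,0,0,0.4,0,0,0,0,0,0.6,0,0,0,0,0,0.75,0,0,0,0,0,0.9,0,0,0,0,0,1.05,0,0,0,0,0,1.2,0,0,0,0,0,1.2,0,0,0]'; python3 -m pendant '[0,0,0.15,0,0,0,0,0,0.3,0,0,0,0,0,0.4,0,0,0,0,0,0.4,0,0,0,0,0,0.4,0,0,0]'
```

```text
time_s: 23.45
position: [0.5212, -0.2183, 0.1874]
tcp_rot: [2.855, 1.311, 0.001]
contact_force: [-1.1, 1.8, 12.8]
gripper_width: -0.001
gripper_force: 6.0
time_s: 23.95
position: [0.5213, -0.2183, 0.1838]
tcp_rot: [2.855, 1.311, 0.001]
contact_force: [-1.9, 2.2, 17.1]
gripper_width: 0.003
gripper_force: 8.3
```

```bash
python3 -m pendant '[0,0,0.1,0,0,0,0,0,0.15,0,0,0,0,0,0.15,0,0,0,0,0,0.15,0,0,0,0,0,0.15,0,0,0]'; python3 - <<'E'
from h import *
print([np.round(env.get_obs()["contact_force"],1)],pose()[0])
c=get_image("side"); b=cv2.resize(c["img"][110:210,270:390],None,fx=5,fy=5,interpolation=cv2.INTER_CUBIC); cv2.imwrite("pics/s9.png",b)
E
```

```text
time_s: 24.45
position: [0.5213, -0.2183, 0.1824]
tcp_rot: [2.855, 1.311, 0.001]
contact_force: [-3.0, 3.7, 17.8]
gripper_width: 0.005
gripper_force: 9.2
[array([-3. ,  3.7, 17.8])] [ 0.52130857 -0.21833521  0.18240343]
```

View pics/s9.png

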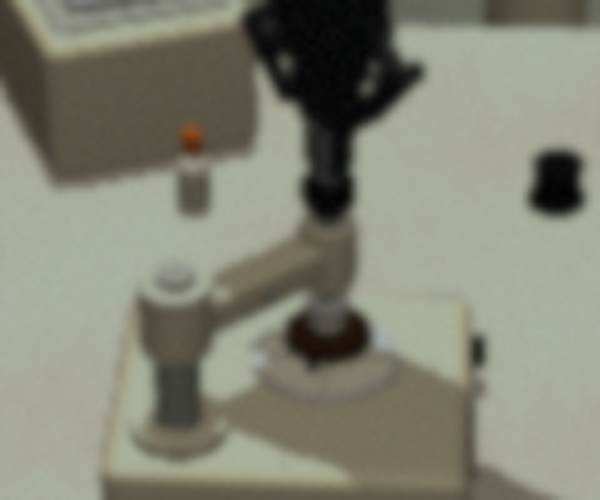

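```bash
python3 -m pendant '[0,0,0.05,0,0,0,0,0,0.05,0,0,0,0,0,0.05,0,0,0,0,0,0.05,0,0,0,0,0,0.05,0,0,0]'; python3 -c "
from bench import env
print(env.job_done())"
```

```text
time_s: 25.0
position: [0.5213, -0.2183, 0.1819]
tcp_rot: [2.855, 1.311, 0.002]
contact_force: [-3.7, 3.1, 18.9]
gripper_width: -0.001
gripper_force: 9.5
the job is handed in; nothing more can be done
None
```

The job is handed in at 25 s: the lens lies on the three pins about 1 mm off centre, the arm is at its stop, and the knob is held about 22 mm down at 19 N, not bottomed; `job_done()` returned no verdict, and I took the band as reached from travel and force, not by seeing it.

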